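# Zero the sample mill, back it off four clicks and switch it on

## Task

Set the sample mill: turn its black ring clockwise until you feel the burrs touch, without forcing them, then back it off four clicks. Then lift the red guard on the switch box, flip the switch under it over towards the guard's hinge (on), and lower the guard again, leaving the ring as set and the other things on the table undisturbed.

Things in the scene. Friction and masses are not known exactly. Their poses are not given: they have to be found in the camera images.
- mill: White bench mill, fixed: 148 mm round foot, round housing 124 mm across, flat deck 120 mm above the table. Origin under the centre, on the ring's axis, z up. On the deck, 47 mm from the axis to mill -x, a 16 mm steel pillar rises to z = 182 mm: fingers round the ring cannot pass it, so the ring must be let go and taken again. Spout on its +x side, out to 86 mm, below z = 115 mm.
- ring: Black knurled ring on the mill, 60 mm across, gripped outside between z = 131 and 165 mm. Origin on the axis at deck height. Clockwise from above closes the burrs. 20 clicks a turn (0.314 rad each), 0.1 to 0.2 N m to pass one; let go, it drops into the nearest. Burrs touch 2.4 to 3.6 rad on (unseen): torque then climbs 8 N m per rad; 0.5 is a plain touch, over 1.8 forcing.
- ring_grip (a point): Point on the ring's axis, 155 mm above the table: a good height for the TCP when gripping the ring from above (the finger tips then clear the deck's pegs).
- ring_stud (a point): White stud, 8 mm across, on the foot of the ring, 42 mm from the axis, 125 mm above the table. It turns with the ring and pushes the red zero pointer ahead of it when the ring is turned clockwise.
- pointer_peg (a point): Peg, 8 mm across, of the red zero pointer on the mill's deck, 42 mm from the axis, 125 mm above the table. It turns stiffly about the same axis, is pushed clockwise by the white stud (then 8 mm or 0.19 rad apart) and stays where it was pushed: after the burrs have touched it marks the touching position.
- lower_burr: The lower burr inside the mill housing, not visible, on the ring's axis 60 mm above the table; it does not move. The ring bears on it, at 30 mm from the axis, when the burrs touch.
- switch_box: Grey switch box fixed to the table, 120 x 90 x 50 mm (x, y, z), yellow on top; origin under its centre on the table, z up.
- guard (a joint): Red guard over the switch, hinged along y at the box's -x side: a 90 x 60 mm panel with 28 mm skirts, panel top 99 mm above the table when shut. 0 = shut, positive = raised (rad), up to 2.0, leaning back to -x. Left beyond about 1.7 rad it stays open; below about 1.5 it sinks shut slowly by its own weight.
- guard_fin (a point): Middle of the upright fin on the guard, for gripping it: 12 mm thick (box y), 18 mm long (box x), 30 mm high above the panel; this point is 78 mm from the hinge and 18 mm above the panel's top. Held between pads closing along box y, it can swivel in the grip as the guard swings.
- guard_hinge (a point): Middle of the guard's hinge line (axis along box y), 45 mm to box -x of the box's centre, 95 mm above the table.
- toggle (a joint): Steel toggle switch under the guard, pivot 12 mm to box +x of the centre and 56 mm above the table. 0 = off, leaning to box +x; 1.0 rad = on, leaning to box -x (towards the hinge). Takes about 2 N at the tip and stays where it is left.
- toggle_tip (a point): Ball end of the toggle, 14 mm across, 28 mm from its pivot; about 81 mm above the table when off or on.
- tube_rack: Bystander: pale block rack of red-capped tubes, 100 x 80 x 100 mm, loose. Origin under its centre.
- sanitiser: Bystander: white pump bottle 72 mm across and 183 mm high, loose. Origin under its centre.
- pen: Bystander: white pen, 130 x 10 x 10 mm, lying flat. Origin under its centre.
Not all that is in view belongs to the job. Several things look just like the switch_box: the one meant starts nearest to the robot's base.

How it is judged:
On the way, in this order (a step that is already met when the one before it is completed fails the run):
1. the ring is turned until the burrs touch (at least 6 N between them) (contact force between ring and lower_burr above 6 N), for 0.1 s.
2. the ring is backed off about four clicks from the touching position (distance between ring_stud and pointer_peg between 0.0439 and 0.0614 m), for 0.3 s.
3. the guard is raised (over 1.4 rad) (value of joint guard above 1.4 rad), for 0.2 s.
4. the switch is flipped on (over 0.8 rad) with the guard up (value of joint toggle above 0.8 rad and value of joint guard above 1 rad), for 0.2 s.
At the end, for the whole second after the job is handed in: The ring stands about four clicks back from where the burrs touched (white stud 43.9 to 61.4 mm from the red pointer's peg, that is 2.9 to 4.6 clicks of ring travel), the switch is on (over 0.8 rad), the guard is down (under 0.08 rad) and at rest (all of step 2 and value of joint toggle above 0.8 rad and value of joint guard below 0.08 rad and velocity of joint guard below 0.1 rad/s).
It fails at once if the burrs were forced together (over 60 N) (contact force between ring and lower_burr above 60 N).
It fails at once if the tube rack was disturbed (moved more than 30 mm) (distance of tube_rack from where it was at the start of the episode above 0.03 m).
It fails at once if the sanitiser was disturbed (moved more than 30 mm) (distance of sanitiser from where it was at the start of the episode above 0.03 m).
It fails at once if the pen was disturbed (moved more than 30 mm) (distance of pen from where it was at the start of the episode above 0.03 m).
It also fails if it takes over 72 s, if anything falls off the work surface, if the arm or the gripper's body presses on something with over 40 N, if the wrist force passes 120 N, or if a joint passes its speed limit or range.

## Robot

A 6-joint arm with a two-finger parallel gripper is mounted at the origin on the work surface. World frame = base frame: x ahead of the robot, y to its left, z up, the work surface at z = 0. Lengths are in m, angles in rad, forces in N, time in s.
With the tool pointing down it reaches from about 0.25 to 0.725 m from the base axis. Payload 4 kg.
Tool frame: the origin (TCP) lies between the finger pads, 19 mm behind the fingertips; this is the grasp point; z points along the fingers, y is the line along which they close (so a half turn about z gives the same grasp; the last joint's range is limited). The gripper opens to 85 mm and grips with 20 to 120 N. Pads are 22 mm wide; open, the fingers measure 114 mm over their backs; the gripper's body (76 mm by 85 mm) begins 54 mm behind the grasp point. The pads swing forward as they close: fully open they stand 13 mm farther back than shut.
Start: joints at [-1.329, 0.241, 0.005, 1.335, 0, 1.571], TCP at [0.12, -0.485, 0.25] pointing down, gripper open.
Joint ranges: [-2.72, 2.72], [-1.05, 1.87], [-1.09, 1.28], [-1.99, 2.15], [-1.42, 1.44], [-3.14, 3.14]. Speed limits (rad/s): [2.79, 2.79, 3.14, 3.14, 3.14, 3.14].

## Interface

Orientations are given as a unit quaternion [x, y, z, w].
In Python, from workcell import get_obs, imaging, workorder gives the robot as it stands.
- The arm moves only by the shell command python3 -m jog 'ROWS'. ROWS is a JSON object whose key "steps" holds a list of rows, 1 to 10 of them, each of 7 numbers: a rotation vector rx, ry, rz in shares of 180 degrees (1.0 is 180 degrees), then dx, dy, dz in fractions of the full range, 1 being 0.6 m, then the finger opening in m; each row is the pose to reach, as a shift and turn from the pose commanded when the command began, along the tool's axes at that moment; what a row does not reach only later rows make up. A row lasts 1/8 s, in which the tool goes at most 0.0625 m and 0.188 rad, less where a joint would pass 70% of its speed; a pose out of reach is approached as far as the arm can. The fingers move at their own pace and stop on an object; the grip force is fixed at half the most. Time passes only in rows, so rows that do not move let the fingers close. It prints the time, the measured TCP pose, the force, the opening and the grip force at its end. Input that does not fit is refused with a message, and nothing moves.
- get_obs(): the state, without advancing time (a new reading comes with each control period).
- imaging.camera(name): name is "scene" or "top" or "wrist"; returns (picture, depth): 480x640x3 uint8, red, green, blue; 480x640 float32, m along the optical axis (not along the pixel's ray), 0 where there is no reading.
- imaging.calibration(name): a dict with "mtx" (3x3 intrinsics, pixels), "R" (3x3) and "t" (3): a world point X has camera coordinates R X + t. Camera axes: x right, y down, z forward; pixel columns grow to the right and rows downward; lengths in m; the calibration is good to about 2 mm. The wrist camera is an equidistant fisheye: a pixel r from the principal point sees the ray r / f radians off the axis. A picture is of the moment at which its call begins: read the wrist's pose just before it. calibration takes no time and is no camera call; for the wrist camera it gives the pose at the moment of the call.
- workorder.job_done(): hands the job in; it is judged then, once.
The state is a dict: "clock": time; "joint_pos": joint angles; "joint_vel": joint speeds; "tau": joint torques, N m; "eef_pos": TCP position; "tool_rot": TCP orientation; "ft_force": force on the tool from outside, world axes, zero at the start; "ft_torque": the same for the moment, N m; "grip_width": finger opening in m; "grasp_force": force on a finger pad.
Only numpy, scipy, OpenCV 4.12 (cv2) and the standard library are available. Lean on these libraries where they do the work, as an engineer would, in place of code of your own. Each camera call takes 0.05 s, during which the arm holds its last target. There are 200 camera calls.

## Working session

There is one attempt and no reset: what is moved stays moved. The work goes in short steps, Python scripts to look and compute and a shell command to move; the robot and the scene stay as the last step left them, time stands still between calls to the robot, and variables do not carry over. Pictures are saved under pics/ and viewed, at most 10 in all, crops included, and the job is handed in when it is done.

```bash
mkdir -p pics; ls; python3 - <<'E'
from workcell import get_obs, imaging, workorder
import cv2,numpy as np
print(get_obs())
for n in ("top","scene"):
    p,d=imaging.camera(n); cv2.imwrite(f"pics/{n}0.png",p[...,::-1]); np.savez(f"{n}0.npz",p=p,d=d)
    print(imaging.calibration(n))
E
```

```text
pics
{'clock': 0.0, 'joint_pos': array([-1.32900888e+00,  2.41405620e-01,  3.69895188e-03,  1.33519620e+00,
        6.64359589e-06,  1.57079479e+00]), 'joint_vel': array([-0.00325203, -0.00136948, -0.00038523, -0.00106581,  0.00058232,
        0.00145542]), 'tau': array([-1.58245595e-03, -3.72322118e+01,  2.52403861e+01,  1.70318282e-02,
       -1.30969433e-04,  2.35995394e-06]), 'eef_pos': array([ 0.11957649, -0.48486908,  0.24910695]), 'tool_rot': array([ 9.92700607e-01,  1.20600147e-01, -1.23725514e-04, -1.04598383e-03]), 'ft_force': array([ 0.32509492, -0.70093879,  0.05119791]), 'ft_torque': array([ 0.03743844, -0.01806471,  0.03452185]), 'grasp_force': 0.0, 'grip_width': 0.08536902166482796}
{'mtx': array([[492.30917358,   0.        , 320.0714674 ],
       [  0.        , 492.30917358, 240.34765346],
       [  0.        ,   0.        ,   1.        ]]), 'R': array([[-0.02559949, -0.99966772,  0.00302078],
       [-0.99818861,  0.02539681, -0.05453896],
       [ 0.05444411, -0.00441148, -0.99850707]]), 't': array([0.08308361, 0.65924222, 1.23333578])}
{'mtx': array([[493.35506867,   0.        , 320.18254648],
       [  0.        , 493.35506867, 237.79927637],
       [  0.        ,   0.        ,   1.        ]]), 'R': array([[-0.41948931,  0.90775914, -0.00143694],
       [ 0.69942849,  0.3222067 , -0.63795191],
       [-0.57864369, -0.26861904, -0.77007487]]), 't': array([ 0.20440784, -0.41791268,  1.75790688])}
```

View pics/top0.png

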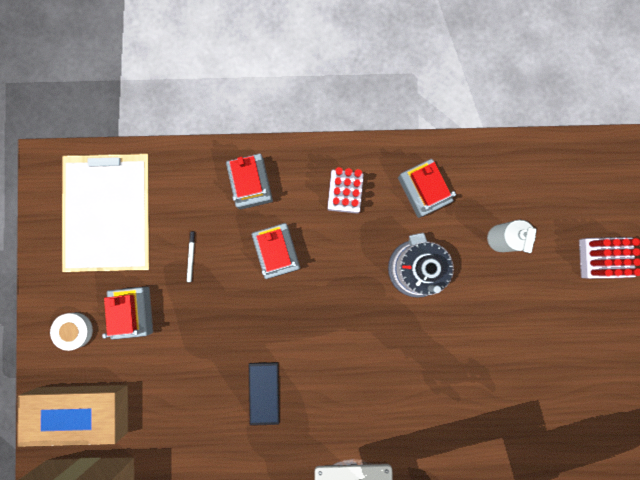

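View pics/scene0.png

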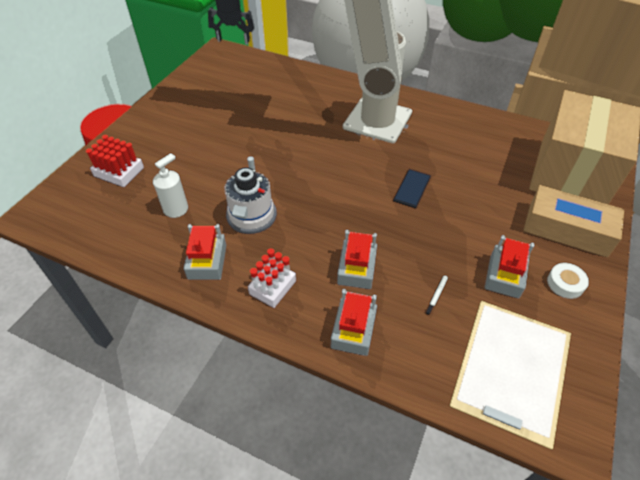

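The top view shows the mill at about (421,267), with the pillar near (437,290) and the red pointer near (405,267). The nearest switch box is at about (275,250), and its guard opens away from the yellow edge. I'll check the distances and zoom in.

```bash
cat > h.py <<'E'
import numpy as np,cv2
from scipy.spatial.transform import Rotation as Rn
from workcell import get_obs, imaging
def ray(n,u,v,z,c=None):
    c=c or imaging.calibration(n); d=c["R"].T@np.linalg.solve(c["mtx"],[u,v,1.]); o=-c["R"].T@c["t"]
    return o+d*(z-o[2])/d[2]
def proj(n,X):
    c=imaging.calibration(n); x=c["mtx"]@(c["R"]@np.array(X)+c["t"]); return x[:2]/x[2]
def comp(mask,u,v,r=60):
    m=mask.astype(np.uint8).copy(); k,l,s,ce=cv2.connectedComponentsWithStats(m)
    return [(tuple(ce[i].round(1)),int(s[i,4]),l==i) for i in range(1,k) if s[i,4]>4 and np.hypot(*(ce[i]-[u,v]))<r]
E
python3 - <<'E'
from h import *
t=np.load("top0.npz");p=t["p"];s=np.load("scene0.npz")["p"]
for u,v in [(275,250),(127,314),(248,180),(428,187)]:
    X=ray("top",u,v,.099);print(u,v,X,np.hypot(*X[:2]))
h=cv2.cvtColor(p,cv2.COLOR_RGB2HSV)
red=((h[...,0]<8)|(h[...,0]>172))&(h[...,1]>150)&(h[...,2]>90)
for c,a,m in comp(red,275,250,30)+comp(red,421,267,40):
    r=cv2.minAreaRect(np.argwhere(m)[:,::-1].astype(np.float32));print(c,a,r)
f=lambda im,x,y,w,hh:cv2.resize(im[y:y+hh,x:x+w],(400,400*hh//w),interpolation=cv2.INTER_CUBIC)
a=np.vstack([np.hstack([f(p,240,210,80,60),f(p,380,225,80,60)])
 ,np.hstack([f(s,320,220,80,60),f(s,210,155,80,60)])])
cv2.imwrite("pics/z1.png",a[...,::-1])
E
```

```text
275 250 [0.63651034 0.17411177 0.099     ] 0.6598941702420212
127 314 [0.49467616 0.52546324 0.099     ] 0.7216759116402935
248 180 [0.80559023 0.23518947 0.099     ] 0.8392197025656473
428 187 [ 0.77792277 -0.19478184  0.099     ] 0.8019375266383556
(np.float64(273.6), np.float64(249.7)) 912 ((273.541259765625, 249.6376190185547), (36.397403717041016, 24.999265670776367), 73.3007583618164)
(np.float64(406.7), np.float64(266.5)) 33 ((406.5, 266.5), (3.0, 9.0), 90.0)
```

View pics/z1.png

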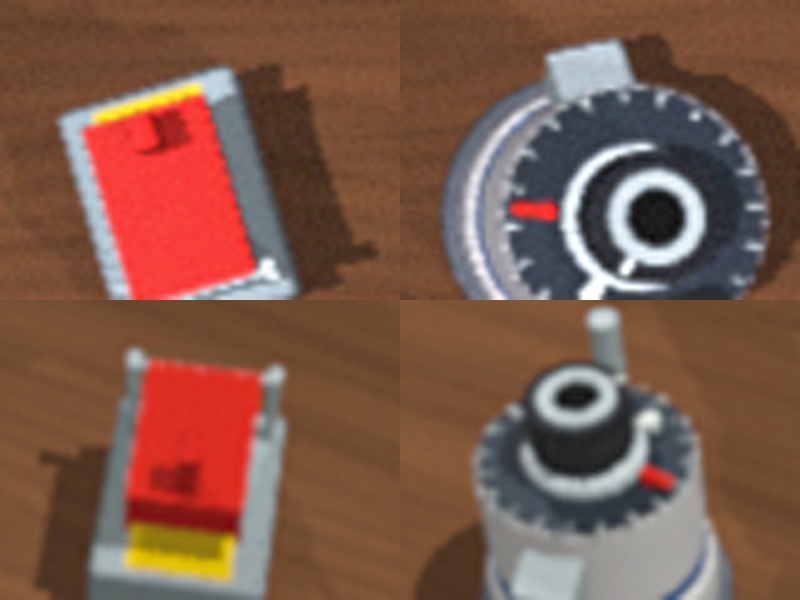

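Box 1 at (275,250), 0.66 m away, is the nearest. Its hinge faces the robot. On the mill, the spout points away from the robot, the white stud is near (419,282) and the red pointer near (407,267). Next I'll fit the geometry from depth.

```bash
cat >> h.py <<'E'
def cloud(n,d):
    c=imaging.calibration(n); v,u=np.mgrid[:480,:640]
    P=np.stack([u*d,v*d,d],-1)@np.linalg.inv(c["mtx"]).T-c["t"]
    return P@c["R"]
E
python3 - <<'E'
from h import *
for n in("top","scene"):
    t=np.load(n+"0.npz");p=t["p"];P=cloud(n,t["d"]);Z=P[...,2]
    m0=ray("top",427,268,.13)
    near=(np.hypot(P[...,0]-m0[0],P[...,1]-m0[1])<.085)&(t["d"]>0)
    print(n,m0,np.histogram(Z[near],bins=np.arange(0,.2,.008)))
    for lo,hi in((.114,.126),(.155,.178),(.179,.19),(.09,.112)):
        m=near&(Z>lo)&(Z<hi); Q=P[m]
        if len(Q)>5:
            (c,r)=cv2.minEnclosingCircle(Q[:,:2].astype(np.float32)); print(lo,len(Q),Q.mean(0).round(4),np.round(c,4),round(r,4))
    h=cv2.cvtColor(p,cv2.COLOR_RGB2HSV)
    red=((h[...,0]<8)|(h[...,0]>172))&(h[...,1]>150)&(h[...,2]>90)
    g=red&(np.hypot(P[...,0]-.6365,P[...,1]-.174)<.08);Q=P[g]
    tp=Q[(Q[:,2]>.09)&(Q[:,2]<.105)];fin=Q[Q[:,2]>.115]
    print("panel",len(tp),tp.mean(0).round(4),cv2.minAreaRect(tp[:,:2].astype(np.float32)),"fin",len(fin),fin.mean(0).round(4),fin.min(0).round(3),fin.max(0).round(3))
E
```

```text
top [ 0.58486611 -0.17832661  0.13      ] (array([229, 238,  42,  25,  57,  82,  25,  31,  24,  24,  38,  97,  83,
        28, 899, 542,  79,  24,  19,  45, 532,  28,  41,   1]), array([0.   , 0.008, 0.016, 0.024, 0.032, 0.04 , 0.048, 0.056, 0.064,
       0.072, 0.08 , 0.088, 0.096, 0.104, 0.112, 0.12 , 0.128, 0.136,
       0.144, 0.152, 0.16 , 0.168, 0.176, 0.184, 0.192]))
0.114 1370 [ 0.5872 -0.177   0.1193] [ 0.5835 -0.18  ] 0.0626
0.155 597 [ 0.5829 -0.179   0.1644] [ 0.5727 -0.1795] 0.0419
0.179 31 [ 0.5379 -0.1873  0.1811] [ 0.5374 -0.1876] 0.0074
0.09 196 [ 0.6301 -0.1531  0.098 ] [ 0.5974 -0.17  ] 0.072
panel 862 [0.6358 0.177  0.0979] ((0.637765109539032, 0.17770758271217346), (0.08717112988233566, 0.05918304622173309), 15.3815279006958) fin 40 [0.6683 0.1858 0.1263] [0.659 0.179 0.117] [0.678 0.192 0.132]
scene [ 0.58486611 -0.17832661  0.13      ] (array([341, 172, 163,  91,  98, 138,  77,  65,  55,  71,  80, 102, 136,
        97, 122, 593, 115,  45,  55,  55, 172, 154,  17,  12]), array([0.   , 0.008, 0.016, 0.024, 0.032, 0.04 , 0.048, 0.056, 0.064,
       0.072, 0.08 , 0.088, 0.096, 0.104, 0.112, 0.12 , 0.128, 0.136,
       0.144, 0.152, 0.16 , 0.168, 0.176, 0.184, 0.192]))
0.114 661 [ 0.6024 -0.1685  0.1222] [ 0.5854 -0.1775] 0.0657
0.155 370 [ 0.5857 -0.1761  0.1665] [ 0.5742 -0.1784] 0.0435
0.179 24 [ 0.5413 -0.1847  0.1842] [ 0.5398 -0.1868] 0.0097
0.09 316 [ 0.6337 -0.1535  0.1005] [ 0.6068 -0.1626] 0.0655
panel 614 [0.6413 0.1788 0.1007] ((0.6374848484992981, 0.17829358577728271), (0.09628283977508545, 0.059123262763023376), 14.926864624023438) fin 43 [0.6732 0.1886 0.1278] [0.662 0.181 0.115] [0.682 0.195 0.136]
```

The manual's scale: shifts go in shares of 0.6 m and turns go in shares of 180 degrees. Converting my numbers, 0.5246 m is 0.8743, -0.1867 m is -0.3112, -1.85 rad is -0.5889.

```bash
python3 - <<'E'
from h import *
ax=np.array([.5842,-.1785])
for n,(u,v) in dict(stud=(419,282.5),pointer=(407,266.7)).items():
    X=ray("top",u,v,.125)[:2]-ax; print(n,X,np.hypot(*X),np.arctan2(X[1],X[0]))
E
python3 -m jog '{"steps":[[0,0,-0.5889,0.8743,-0.3112,0,0.085],[0,0,-0.5889,0.8743,-0.3112,0,0.085],[0,0,-0.5889,0.8743,-0.3112,0,0.085],[0,0,-0.5889,0.8743,-0.3112,0,0.085],[0,0,-0.5889,0.8743,-0.3112,0,0.085],[0,0,-0.5889,0.8743,-0.3112,0,0.085],[0,0,-0.5889,0.8743,-0.3112,0,0.085],[0,0,-0.5889,0.8743,-0.3112,0,0.085],[0,0,-0.5889,0.8743,-0.3112,0,0.085],[0,0,-0.5889,0.8743,-0.3112,0,0.085]]}'
```

```text
stud [-0.0323765   0.01884771] 0.03746296287011677 2.6144078019947408
pointer [0.00482481 0.04533681] 0.04559281614867735 1.4647738534000743
clock: 1.35
eef_pos: [0.587, -0.1753, 0.2479]
tool_rot: [0.496, 0.868, 0.0, -0.001]
ft_force: [-1.1, -0.4, 0.5]
grip_width: 0.0851
grasp_force: 0.0
```

To row units: -1.88 rad is -0.5984.

```bash
python3 -m jog '{"steps":[[0,0,-0.5984,0,0,0,0.085],[0,0,-0.5984,0,0,0,0.085],[0,0,-0.5984,0,0,0,0.085],[0,0,-0.5984,0,0,0,0.085],[0,0,-0.5984,0,0,0,0.085],[0,0,-0.5984,0,0,0,0.085],[0,0,-0.5984,0,0,0,0.085],[0,0,-0.5984,0,0,0,0.085],[0,0,-0.5984,0,0,0,0.085],[0,0,-0.5984,0,0,0,0.085]]}'
python3 - <<'E'
from h import *
o=get_obs();print(o["joint_pos"].round(3),o["eef_pos"],Rn.from_quat(o["tool_rot"]).as_matrix().round(3))
c=imaging.calibration("wrist");p,d=imaging.camera("wrist");cv2.imwrite("pics/w1.png",p[...,::-1]);print(c)
np.savez("w1.npz",p=p,d=d)
E
```

```text
clock: 2.6
eef_pos: [0.584, -0.1785, 0.2492]
tool_rot: [-0.404, 0.915, 0.001, -0.001]
ft_force: [0.1, 0.3, -0.7]
grip_width: 0.0848
grasp_force: 0.0
[-0.297  0.468  0.331  1.435  0.    -1.128] [ 0.58401689 -0.17847555  0.24924799] [[-0.674 -0.739 -0.001]
 [-0.739  0.674  0.   ]
 [ 0.001  0.001 -1.   ]]
{'mtx': array([[371.64829954,   0.        , 327.40742959],
       [  0.        , 371.64829954, 241.94264348],
       [  0.        ,   0.        ,   1.        ]]), 'R': array([[-0.73851302,  0.67423747,  0.00153132],
       [ 0.6406099 ,  0.70096776,  0.31346956],
       [ 0.21027952,  0.23248233, -0.94959701]]), 't': array([ 0.55031814, -0.28868434,  0.29908552])}
```

View pics/w1.png

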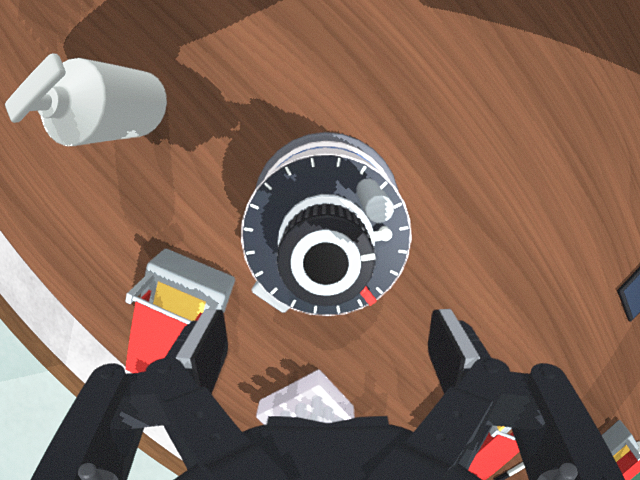

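The wrist view shows the ring centred at about (326,263), the pillar at (380,209), the stud at (383,234) and the pointer at (369,297). I'll compute the axis and the angles from this view.

```bash
cat >> h.py <<'E'
def wray(u,v,z,c):
    f=c["mtx"][0,0]; q=np.array([u-c["mtx"][0,2],v-c["mtx"][1,2]]); r=np.hypot(*q); th=r/f
    d=c["R"].T@np.append(np.sin(th)*q/max(r,1e-9),np.cos(th)); o=-c["R"].T@c["t"]
    return o+d*(z-o[2])/d[2]
E
python3 - <<'E'
from h import *
c=imaging.calibration("wrist")
t=np.load("w1.npz")
g=t["p"].min(2); sub=(g[225:300,285:370]>170).astype(np.uint8)
cs,_=cv2.findContours(sub,cv2.RETR_EXTERNAL,cv2.CHAIN_APPROX_NONE)
for k in cs:
    if len(k)>40: e=cv2.fitEllipse(k);print(e);u,v=e[0][0]+285,e[0][1]+225
for z in(.165,.168): print(wray(u,v,z,c))
ax=wray(u,v,.166,c)[:2]
for n,a in dict(pillar=(380,209,.182),stud=(384,234,.127),ptr=(369,297,.122)).items():
    X=wray(*a,c)[:2]-ax;print(n,X,np.hypot(*X),np.arctan2(X[1],X[0]))
E
```

```text
((41.62000274658203, 37.275535583496094), (63.49762725830078, 73.49554443359375), 88.15116882324219)
[ 0.58372825 -0.17791346  0.165     ]
[ 0.58293694 -0.17878333  0.168     ]
pillar [-0.04565836 -0.0080044 ] 0.046354684087599435 -2.9680454834247607
stud [-0.03363396  0.02264625] 0.040547453315985776 2.5490014621293833
ptr [0.00689685 0.05543652] 0.0558638881619439 1.4470225136890023
```

To row units: 0.094 m is 0.1567, 0.06 m is 0.1, -0.33 rad is -0.105.

```bash
python3 -m jog '{"steps":[[0,0,-0.0541,0,0,0.05,0.085],[0,0,-0.105,0,0,0.1,0.085],[0,0,-0.105,0,0,0.1567,0.085],[0,0,-0.105,0,0,0.1567,0.085],[0,0,-0.105,0,0,0.1567,0.045],[0,0,-0.105,0,0,0.1567,0.045],[0,0,-0.105,0,0,0.1567,0.045],[0,0,-0.105,0,0,0.1567,0.045],[0,0,-0.105,0,0,0.1567,0.045],[0,0,-0.105,0,0,0.1567,0.045]]}'
cat > s.py <<'E'
from h import *
o=get_obs();R=Rn.from_quat(o["tool_rot"]).as_matrix();print("psi",np.arctan2(R[1,0],R[0,0])%6.2832,"z",o["eef_pos"].round(4),"F",o["ft_force"].round(1),"T",o["ft_torque"].round(3),o["grip_width"].round(4),o["grasp_force"],o["clock"],"j",o["joint_pos"].round(2),"tau6",o["tau"][5].round(3))
E
python3 s.py
```

```text
clock: 3.9
eef_pos: [0.5854, -0.1789, 0.1583]
tool_rot: [-0.546, 0.838, -0.001, 0.001]
ft_force: [-1.3, -0.1, 6.0]
grip_width: 0.0578
grasp_force: 67.1Traceback (most recent call last):
  File "s.py", line 2, in <module>
    o=get_obs();R=Rn.from_quat(o["tool_rot"]).as_matrix();print("psi",np.arctan2(R[1,0],R[0,0])%6.2832,"z",o["eef_pos"].round(4),"F",o["ft_force"].round(1),"T",o["ft_torque"].round(3),o["grip_width"].round(4),o["grasp_force"],o["clock"],"j",o["joint_pos"].round(2),"tau6",o["tau"][5].round(3))
                                                                                                                                                                                        ^^^^^^^^^^^^^^^^^^^^^
AttributeError: 'float' object has no attribute 'round'
```

To row units: 1.88 rad is 0.5984.

```bash
sed -i 's/o\["grip_width"\].round(4)/o["grip_width"]/' s.py; python3 s.py
python3 -m jog '{"steps":[[0,0,0.0598,0,0,0,0.045],[0,0,0.1197,0,0,0,0.045],[0,0,0.1795,0,0,0,0.045],[0,0,0.2394,0,0,0,0.045],[0,0,0.2992,0,0,0,0.045],[0,0,0.3591,0,0,0,0.045],[0,0,0.4189,0,0,0,0.045],[0,0,0.4787,0,0,0,0.045],[0,0,0.5379,0,0,0,0.045],[0,0,0.5984,0,0,0,0.045]]}'; python3 s.py
```

```text
psi 4.296520124232093 z [ 0.5854 -0.1789  0.1583] F [-1.3 -0.1  6. ] T [0.142 0.311 0.013] 0.05783361069047325 67.14578459708719 3.9 j [-0.3   0.51  0.16  1.22  0.   -1.45] tau6 -0.02
clock: 5.15
eef_pos: [0.5851, -0.1777, 0.1583]
tool_rot: [0.355, 0.935, 0.001, 0.001]
ft_force: [-1.3, 3.5, 6.9]
grip_width: 0.058
grasp_force: 67.3
psi 2.41657317674536 z [ 0.5851 -0.1777  0.1583] F [-1.3  3.5  6.9] T [0.547 0.586 0.111] 0.057954038908332436 67.3356334073469 5.15 j [-0.3   0.51  0.16  1.22  0.    0.43] tau6 -1.165
```

To row units: -1.88 rad is -0.5984.

```bash
python3 -m jog '{"steps":[[0,0,0,0,0,0,0.085],[0,0,0,0,0,0,0.085],[0,0,0,0,0,0,0.085],[0,0,0,0,0,0,0.085]]}'; python3 s.py
python3 -m jog '{"steps":[[0,0,-0.0598,0,0,0,0.085],[0,0,-0.1197,0,0,0,0.085],[0,0,-0.1795,0,0,0,0.085],[0,0,-0.2394,0,0,0,0.085],[0,0,-0.2992,0,0,0,0.085],[0,0,-0.3591,0,0,0,0.085],[0,0,-0.4189,0,0,0,0.085],[0,0,-0.4787,0,0,0,0.085],[0,0,-0.5379,0,0,0,0.085],[0,0,-0.5984,0,0,0,0.085]]}'; python3 s.py
python3 - <<'E'
from h import *
p,d=imaging.camera("wrist");cv2.imwrite("pics/w2.png",p[100:420,160:480,::-1])
E
```

```text
clock: 5.65
eef_pos: [0.5843, -0.1787, 0.1558]
tool_rot: [0.352, 0.936, -0.0, -0.0]
ft_force: [0.2, 0.5, -1.0]
grip_width: 0.0845
grasp_force: 0.0
psi 2.422277186431483 z [ 0.5843 -0.1787  0.1558] F [ 0.2  0.5 -1. ] T [ 0.039 -0.039 -0.024] 0.08452134893206426 0.0 5.65 j [-0.3   0.51  0.16  1.22 -0.    0.42] tau6 -0.006
clock: 6.9
eef_pos: [0.5843, -0.1787, 0.1559]
tool_rot: [-0.549, 0.836, 0.0, -0.0]
ft_force: [-0.5, 0.7, 0.2]
grip_width: 0.0851
grasp_force: 0.0
psi 4.3034397819012975 z [ 0.5843 -0.1787  0.1559] F [-0.5  0.7  0.2] T [-0.002 -0.042  0.078] 0.08507283285731819 0.0 6.9 j [-0.3   0.51  0.16  1.22 -0.   -1.46] tau6 1.235
```

View pics/w2.png

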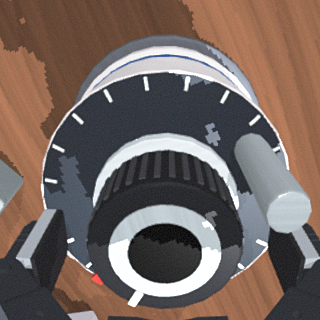

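To row units: 0.36 rad is 0.1146.

```bash
python3 -m jog '{"steps":[[0,0,0,0,0,0,0.045],[0,0,0,0,0,0,0.045],[0,0,0,0,0,0,0.045],[0,0,0,0,0,0,0.045],[0,0,0,0,0,0,0.045],[0,0,0.0414,0,0,0,0.045],[0,0,0.0828,0,0,0,0.045],[0,0,0.1146,0,0,0,0.045],[0,0,0.1146,0,0,0,0.045],[0,0,0.1146,0,0,0,0.045]]}'; python3 s.py
python3 -m jog '{"steps":[[0,0,0.0159,0,0,0,0.045],[0,0,0.0159,0,0,0,0.045]]}'; python3 s.py
python3 -m jog '{"steps":[[0,0,0.0159,0,0,0,0.045],[0,0,0.0159,0,0,0,0.045]]}'; python3 s.py
python3 -m jog '{"steps":[[0,0,0.0159,0,0,0,0.045],[0,0,0.0159,0,0,0,0.045]]}'; python3 s.py
```

```text
clock: 8.2
eef_pos: [0.585, -0.1789, 0.1568]
tool_rot: [-0.388, 0.922, -0.001, 0.001]
ft_force: [1.6, -1.9, 5.5]
grip_width: 0.0579
grasp_force: 65.9
psi 3.9384784963354496 z [ 0.585  -0.1789  0.1568] F [ 1.6 -1.9  5.5] T [-0.381 -0.443  0.052] 0.05788347438939337 65.88479735073633 8.2 j [-0.3   0.51  0.16  1.21 -0.   -1.09] tau6 0.077
clock: 8.45
eef_pos: [0.585, -0.1788, 0.1568]
tool_rot: [-0.365, 0.931, -0.001, 0.001]
ft_force: [2.9, -2.3, 5.2]
grip_width: 0.0581
grasp_force: 65.9
psi 3.8882686961406945 z [ 0.585  -0.1788  0.1568] F [ 2.9 -2.3  5.2] T [-0.348 -0.443  0.099] 0.05805199265836362 65.94694048922975 8.45 j [-0.3   0.51  0.16  1.22 -0.   -1.04] tau6 0.156
clock: 8.7
eef_pos: [0.5849, -0.1788, 0.1568]
tool_rot: [-0.341, 0.94, -0.001, 0.001]
ft_force: [2.0, -1.6, 4.8]
grip_width: 0.0577
grasp_force: 65.9
psi 3.8380395370084885 z [ 0.5849 -0.1788  0.1568] F [ 2.  -1.6  4.8] T [-0.293 -0.423 -0.043] 0.05768262104992601 65.91836689389311 8.7 j [-0.3   0.51  0.16  1.22 -0.   -0.99] tau6 0.065
clock: 8.95
eef_pos: [0.5849, -0.1788, 0.1568]
tool_rot: [-0.317, 0.948, -0.001, 0.001]
ft_force: [1.4, -1.7, 5.5]
grip_width: 0.0581
grasp_force: 65.9
psi 3.7877726085439503 z [ 0.5849 -0.1788  0.1568] F [ 1.4 -1.7  5.5] T [-0.358 -0.44  -0.073] 0.058090462751508115 65.88275795686059 8.95 j [-0.3   0.51  0.16  1.22 -0.   -0.94] tau6 -0.042
```

To row units: 0.05 rad is 0.0159.

```bash
cat > chk.py <<'E'
from h import *
import sys
o=get_obs();t=o["tau"][5];R=Rn.from_quat(o["tool_rot"]).as_matrix()
print("CHK",round(o["clock"],2),"psi",(np.arctan2(R[1,0],R[0,0])%6.2832).round(3),"tau6",t.round(3),"Tz",o["ft_torque"][2].round(3),flush=True)
sys.exit(abs(t)>0.3)
E
( python3 -m jog '{"steps":[[0,0,0.0159,0,0,0,0.045],[0,0,0.0159,0,0,0,0.045]]}' && python3 chk.py && 
python3 -m jog '{"steps":[[0,0,0.0159,0,0,0,0.045],[0,0,0.0159,0,0,0,0.045]]}' && python3 chk.py && 
python3 -m jog '{"steps":[[0,0,0.0159,0,0,0,0.045],[0,0,0.0159,0,0,0,0.045]]}' && python3 chk.py && 
python3 -m jog '{"steps":[[0,0,0.0159,0,0,0,0.045],[0,0,0.0159,0,0,0,0.045]]}' && python3 chk.py && 
python3 -m jog '{"steps":[[0,0,0.0159,0,0,0,0.045],[0,0,0.0159,0,0,0,0.045]]}' && python3 chk.py && 
python3 -m jog '{"steps":[[0,0,0.0159,0,0,0,0.045],[0,0,0.0159,0,0,0,0.045]]}' && python3 chk.py && 
python3 -m jog '{"steps":[[0,0,0.0159,0,0,0,0.045],[0,0,0.0159,0,0,0,0.045]]}' && python3 chk.py && 
python3 -m jog '{"steps":[[0,0,0.0159,0,0,0,0.045],[0,0,0.0159,0,0,0,0.045]]}' && python3 chk.py && 
python3 -m jog '{"steps":[[0,0,0.0159,0,0,0,0.045],[0,0,0.0159,0,0,0,0.045]]}' && python3 chk.py && 
python3 -m jog '{"steps":[[0,0,0.0159,0,0,0,0.045],[0,0,0.0159,0,0,0,0.045]]}' && python3 chk.py ) | grep CHK
```

```text
CHK 9.2 psi 3.738 tau6 -0.064 Tz -0.223False
```

To row units: 0.05 rad is 0.0159.

```bash
sed -i 's/sys.exit(.*/sys.exit(int(abs(t)>0.3))/' chk.py
( python3 -m jog '{"steps":[[0,0,0.0159,0,0,0,0.045],[0,0,0.0159,0,0,0,0.045]]}' && python3 chk.py && 
python3 -m jog '{"steps":[[0,0,0.0159,0,0,0,0.045],[0,0,0.0159,0,0,0,0.045]]}' && python3 chk.py && 
python3 -m jog '{"steps":[[0,0,0.0159,0,0,0,0.045],[0,0,0.0159,0,0,0,0.045]]}' && python3 chk.py && 
python3 -m jog '{"steps":[[0,0,0.0159,0,0,0,0.045],[0,0,0.0159,0,0,0,0.045]]}' && python3 chk.py && 
python3 -m jog '{"steps":[[0,0,0.0159,0,0,0,0.045],[0,0,0.0159,0,0,0,0.045]]}' && python3 chk.py && 
python3 -m jog '{"steps":[[0,0,0.0159,0,0,0,0.045],[0,0,0.0159,0,0,0,0.045]]}' && python3 chk.py && 
python3 -m jog '{"steps":[[0,0,0.0159,0,0,0,0.045],[0,0,0.0159,0,0,0,0.045]]}' && python3 chk.py && 
python3 -m jog '{"steps":[[0,0,0.0159,0,0,0,0.045],[0,0,0.0159,0,0,0,0.045]]}' && python3 chk.py && 
python3 -m jog '{"steps":[[0,0,0.0159,0,0,0,0.045],[0,0,0.0159,0,0,0,0.045]]}' && python3 chk.py && 
python3 -m jog '{"steps":[[0,0,0.0159,0,0,0,0.045],[0,0,0.0159,0,0,0,0.045]]}' && python3 chk.py ) | grep CHK; python3 s.py
```

```text
CHK 9.45 psi 3.688 tau6 0.016 Tz 0.017
CHK 9.7 psi 3.638 tau6 0.125 Tz 0.054
CHK 9.95 psi 3.588 tau6 0.166 Tz 0.048
CHK 10.2 psi 3.538 tau6 0.099 Tz 0.051
CHK 10.45 psi 3.488 tau6 -0.015 Tz -0.097
CHK 10.7 psi 3.438 tau6 -0.068 Tz -0.141
CHK 10.95 psi 3.388 tau6 -0.013 Tz -0.057
CHK 11.2 psi 3.338 tau6 0.098 Tz 0.022
CHK 11.45 psi 3.289 tau6 0.166 Tz 0.082
CHK 11.7 psi 3.239 tau6 0.129 Tz 0.053
psi 3.2386142330565146 z [ 0.5847 -0.1783  0.1568] F [1.7 0.5 5.8] T [-0.181 -0.325  0.053] 0.05817454368136645 66.01922869915143 11.7 j [-0.3   0.51  0.16  1.22  0.   -0.39] tau6 0.129
```

To row units: 0.05 rad is 0.0159.

```bash

( python3 -m jog '{"steps":[[0,0,0.0159,0,0,0,0.045],[0,0,0.0159,0,0,0,0.045]]}' && python3 chk.py && 
python3 -m jog '{"steps":[[0,0,0.0159,0,0,0,0.045],[0,0,0.0159,0,0,0,0.045]]}' && python3 chk.py && 
python3 -m jog '{"steps":[[0,0,0.0159,0,0,0,0.045],[0,0,0.0159,0,0,0,0.045]]}' && python3 chk.py && 
python3 -m jog '{"steps":[[0,0,0.0159,0,0,0,0.045],[0,0,0.0159,0,0,0,0.045]]}' && python3 chk.py && 
python3 -m jog '{"steps":[[0,0,0.0159,0,0,0,0.045],[0,0,0.0159,0,0,0,0.045]]}' && python3 chk.py && 
python3 -m jog '{"steps":[[0,0,0.0159,0,0,0,0.045],[0,0,0.0159,0,0,0,0.045]]}' && python3 chk.py && 
python3 -m jog '{"steps":[[0,0,0.0159,0,0,0,0.045],[0,0,0.0159,0,0,0,0.045]]}' && python3 chk.py && 
python3 -m jog '{"steps":[[0,0,0.0159,0,0,0,0.045],[0,0,0.0159,0,0,0,0.045]]}' && python3 chk.py && 
python3 -m jog '{"steps":[[0,0,0.0159,0,0,0,0.045],[0,0,0.0159,0,0,0,0.045]]}' && python3 chk.py && 
python3 -m jog '{"steps":[[0,0,0.0159,0,0,0,0.045],[0,0,0.0159,0,0,0,0.045]]}' && python3 chk.py ) | grep CHK; python3 s.py
```

```text
CHK 11.95 psi 3.189 tau6 0.193 Tz 0.104
CHK 12.2 psi 3.139 tau6 0.394 Tz 0.342
psi 3.1394278516474947 z [ 0.5847 -0.1782  0.1568] F [1.  0.  6.9] T [-0.074 -0.257  0.342] 0.05830354789594374 66.1291524907574 12.2 j [-0.3   0.51  0.16  1.22  0.   -0.29] tau6 0.394
```

To row units: 0.02 rad is 0.0064.

```bash

python3 -m jog '{"steps":[[0,0,0.0064,0,0,0,0.045],[0,0,0.0064,0,0,0,0.045]]}' ; python3 s.py
python3 -m jog '{"steps":[[0,0,-0.0541,0,0,0,0.045],[0,0,-0.1082,0,0,0,0.045],[0,0,-0.1623,0,0,0,0.045],[0,0,-0.2165,0,0,0,0.045],[0,0,-0.2706,0,0,0,0.045],[0,0,-0.3247,0,0,0,0.045],[0,0,-0.3756,0,0,0,0.045],[0,0,-0.3756,0,0,0,0.045],[0,0,-0.3756,0,0,0,0.045],[0,0,-0.3756,0,0,0,0.045]]}' >/dev/null; python3 s.py
python3 -m jog '{"steps":[[0,0,0,0,0,0,0.085],[0,0,0,0,0,0,0.085],[0,0,0,0,0,0,0.085],[0,0,0,0,0,0,0.085],[0,0,0,0,0,-0.0833,0.085],[0,0,0,0,0,-0.1667,0.085],[0,0,0,0,0,-0.1667,0.085]]}'
python3 - <<'E'
from h import *
o=get_obs();c=imaging.calibration("wrist")
p,d=imaging.camera("wrist");cv2.imwrite("pics/w3.png",cv2.resize(p[120:340,200:460,::-1],None,fx=2.5,fy=2.5));np.savez("w3.npz",p=p,**c)
E
```

```text
clock: 12.45
eef_pos: [0.5847, -0.1781, 0.1568]
tool_rot: [0.011, 1.0, 0.0, 0.001]
ft_force: [1.4, -0.7, 6.7]
grip_width: 0.0583
grasp_force: 66.2
psi 3.1199290175448806 z [ 0.5847 -0.1781  0.1568] F [ 1.4 -0.7  6.7] T [-0.011 -0.232  0.431] 0.05825660227532616 66.17321539088152 12.45 j [-0.3   0.51  0.16  1.22  0.   -0.27] tau6 0.458
psi 4.294753262761759 z [ 0.5853 -0.179   0.1568] F [ 4.2 -2.3  5.1] T [-0.537 -0.678  0.063] 0.057997997322158705 65.87003143387847 13.7 j [-0.3   0.51  0.16  1.21 -0.   -1.45] tau6 0.032
clock: 14.58
eef_pos: [0.5867, -0.1792, 0.2615]
tool_rot: [-0.546, 0.838, -0.004, 0.003]
ft_force: [-0.5, -0.5, -0.5]
grip_width: 0.085
grasp_force: 0.0
```

View pics/w3.png

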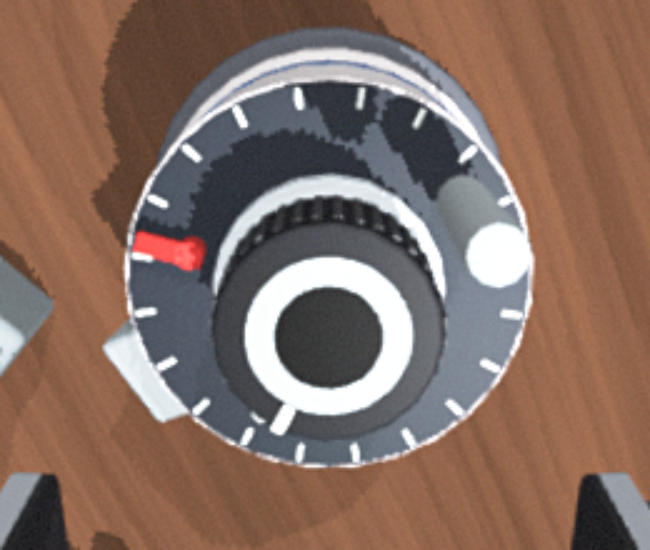

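The red peg is at crop (190,253) and the ring's white mark at (285,418). The stud is hidden under the ring at about (258,418). I'll compute the angles.

```bash
python3 - <<'E'
from h import *
c=dict(np.load("w3.npz"))
ax=np.array([.5838,-.178]);az={}
for n,(u,v,z) in dict(peg=(190,251,.128),mark=(285,417,.1655),pillar=(497,255,.182),ctr=(330,334,.166),stud=(258,418,.127)).items():
    X=wray(200+u/2.5,120+v/2.5,z,c)[:2]-ax;az[n]=np.arctan2(X[1],X[0]);print(n,X.round(4),np.hypot(*X).round(4),az[n].round(3))
for s in("mark","stud"):print(s,2*.042*np.sin(abs(az[s]-az["peg"])/2))
E
```

```text
peg [ 0.0321 -0.0274] 0.0422 -0.707
mark [0.0198 0.0161] 0.0255 0.68
pillar [-0.0455 -0.0082] 0.0462 -2.962
ctr [-0.0003 -0.0006] 0.0007 -2.013
stud [0.0368 0.0289] 0.0468 0.667
mark 0.05369850884084067
stud 0.05326643723834685
```

The spacing is 53.5 mm, about the middle of the allowed band. Now I'll move over the guard fin.

To row units: -0.3688 m is -0.6147, 0.068 m is 0.1133, 0.895 rad is 0.2849.

```bash
python3 -m jog '{"steps":[[0,0,0.0477,-0.1025,0.0188,0,0.05],[0,0,0.0955,-0.205,0.0377,0,0.05],[0,0,0.1432,-0.3073,0.0567,0,0.05],[0,0,0.191,-0.4097,0.0755,0,0.05],[0,0,0.2387,-0.5122,0.0945,0,0.05],[0,0,0.2849,-0.6147,0.1133,0,0.05],[0,0,0.2849,-0.6147,0.1133,0,0.05],[0,0,0.2849,-0.6147,0.1133,0,0.05]]}';python3 s.py
python3 - <<'E'
from h import *
c=imaging.calibration("wrist")
p,d=imaging.camera("wrist");cv2.imwrite("pics/w4.png",cv2.resize(p[150:400,160:480,::-1],None,fx=2,fy=2));np.savez("w4.npz",p=p,**c)
E
```

```text
clock: 15.62
eef_pos: [0.6703, 0.1862, 0.2538]
tool_rot: [-0.13, 0.991, -0.001, -0.002]
ft_force: [-0.0, -0.0, -1.0]
grip_width: 0.0502
grasp_force: 0.0
psi 3.403247228597101 z [0.6703 0.1862 0.2538] F [-0. -0. -1.] T [-0.005  0.012  0.041] 0.050165159086161565 0.0 15.625 j [ 0.27  0.67  0.68  1.59 -0.    0.01] tau6 0.005
```

View pics/w4.png

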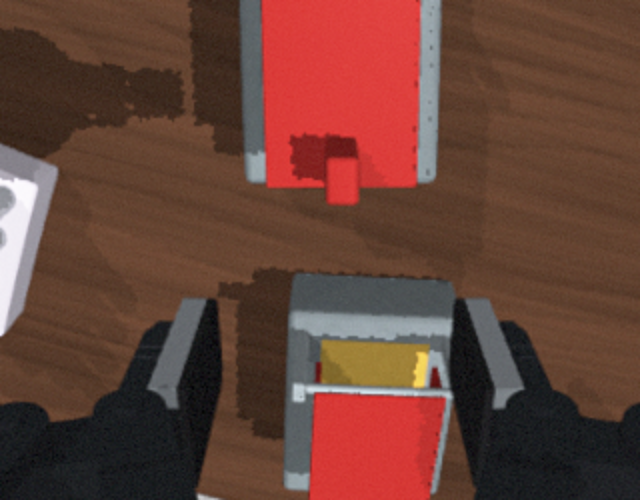

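The wrist view shows the fin top at crop (343,179), almost centred between the fingers. The box below it belongs to another switch.

```bash
python3 - <<'E'
from h import *
c=dict(np.load("w4.npz"))
for u,v,z in((343,157,.129),(343,200,.129),(343,179,.129),(265,187,.099),(418,187,.099)):print(wray(160+u/2,150+v/2,z,c))
E
```

```text
[0.65984083 0.18660162 0.129     ]
[0.6751918  0.19075839 0.129     ]
[0.66762427 0.1887084  0.129     ]
[0.68800049 0.16245136 0.099     ]
[0.67229821 0.22121262 0.099     ]
```

The manual's scale: shifts go in shares of 0.6 m and turns go in shares of 180 degrees. Converting my numbers, 0.132 m is 0.22, 0.05 m is 0.0833.

```bash
python3 -m jog '{"steps":[[0,0,0,0.0017,0.0033,0.0833,0.05],[0,0,0,0.0017,0.0033,0.1667,0.05],[0,0,0,0.0017,0.0033,0.22,0.05],[0,0,0,0.0017,0.0033,0.22,0.05],[0,0,0,0.0017,0.0033,0.22,0.05],[0,0,0,0.0017,0.0033,0.22,0.005],[0,0,0,0.0017,0.0033,0.22,0.005],[0,0,0,0.0017,0.0033,0.22,0.005],[0,0,0,0.0017,0.0033,0.22,0.005],[0,0,0,0.0017,0.0033,0.22,0.005]]}';python3 s.py
python3 - <<'E'
# swing plan: TCP relative to hinge (box x, z), in tool axes (dx=-boxx, dz=-z), tilt a
import numpy as np
r0=np.array([.077,.122-.095])
for th in np.arange(0,2.01,.1):
    c,s=np.cos(th),np.sin(th);x=c*r0[0]-s*r0[1];z=s*r0[0]+c*r0[1]
    print(th.round(2),"dx",round(r0[0]-x,4),"dz",round(r0[1]-z,4))
E
```

```text
clock: 16.92
eef_pos: [0.6704, 0.1885, 0.126]
tool_rot: [-0.13, 0.992, 0.0, 0.002]
ft_force: [-1.3, 0.0, 5.3]
grip_width: 0.011
grasp_force: 59.8
psi 3.402341676457628 z [0.6704 0.1885 0.126 ] F [-1.3  0.   5.3] T [0.045 0.197 0.158] 0.010980904003058676 59.771597385406494 16.925 j [0.27 0.7  0.41 1.27 0.   0.01] tau6 0.101
0.0 dx 0.0 dz 0.0
0.1 dx 0.0031 dz -0.0076
0.2 dx 0.0069 dz -0.0148
0.3 dx 0.0114 dz -0.0215
0.4 dx 0.0166 dz -0.0279
0.5 dx 0.0224 dz -0.0336
0.6 dx 0.0287 dz -0.0388
0.7 dx 0.0355 dz -0.0433
0.8 dx 0.0427 dz -0.047
0.9 dx 0.0503 dz -0.0501
1.0 dx 0.0581 dz -0.0524
1.1 dx 0.0661 dz -0.0539
1.2 dx 0.0743 dz -0.0546
1.3 dx 0.0824 dz -0.0544
1.4 dx 0.0905 dz -0.0535
1.5 dx 0.0985 dz -0.0517
1.6 dx 0.1062 dz -0.0492
1.7 dx 0.1137 dz -0.0459
1.8 dx 0.1208 dz -0.0419
1.9 dx 0.1274 dz -0.0371
2.0 dx 0.1336 dz -0.0318
```

To row units: 0.1275 m is 0.2125, 0.1208 m is 0.2013, -0.35 rad is -0.1114.

```bash
python3 -m jog '{"steps":[[0,-0.0223,0,0.0117,0,-0.025,0.005],[0,-0.0446,0,0.0277,0,-0.0467,0.005],[0,-0.0668,0,0.0478,0,-0.065,0.005],[0,-0.0891,0,0.0712,0,-0.0783,0.005],[0,-0.1114,0,0.0967,0,-0.0875,0.005],[0,-0.1337,0,0.1238,0,-0.091,0.005],[0,-0.156,0,0.1508,0,-0.0892,0.005],[0,-0.1783,0,0.177,0,-0.0817,0.005],[0,-0.2005,0,0.2013,0,-0.07,0.005],[0,-0.2133,0,0.2125,0,-0.0617,0.005]]}';python3 s.py
python3 -m jog '{"steps":[[0,0,0,0,0,0,0.005],[0,0,0,0,0,0,0.005]]}';python3 s.py
python3 - <<'E'
from h import *
p,d=imaging.camera("scene");q,d=imaging.camera("top")
f=lambda im,x,y:cv2.resize(im[y:y+120,x:x+120],(400,400))
cv2.imwrite("pics/g1.png",np.hstack([f(p,300,170),f(q,215,210)])[...,::-1])
E
```

```text
clock: 18.18
eef_pos: [0.55, 0.1557, 0.1662]
tool_rot: [-0.122, 0.934, 0.043, 0.333]
ft_force: [7.4, 0.4, 2.2]
grip_width: 0.0103
grasp_force: 58.7
psi 3.4013006826620398 z [0.55   0.1557 0.1662] F [7.4 0.4 2.2] T [ 0.026 -0.691 -0.174] 0.010342265558981085 58.70171785354614 18.175 j [ 0.28  0.08 -0.69  0.12 -0.02  0.02] tau6 0.019
clock: 18.42
eef_pos: [0.5495, 0.1557, 0.1655]
tool_rot: [-0.122, 0.935, 0.043, 0.331]
ft_force: [-0.9, -1.6, 9.3]
grip_width: 0.0101
grasp_force: 59.1
psi 3.401061603413843 z [0.5495 0.1557 0.1655] F [-0.9 -1.6  9.3] T [ 0.085 -0.492 -0.156] 0.010135723617231059 59.09935534000397 18.425 j [ 0.28  0.08 -0.68  0.12 -0.02  0.02] tau6 -0.095
```

View pics/g1.png

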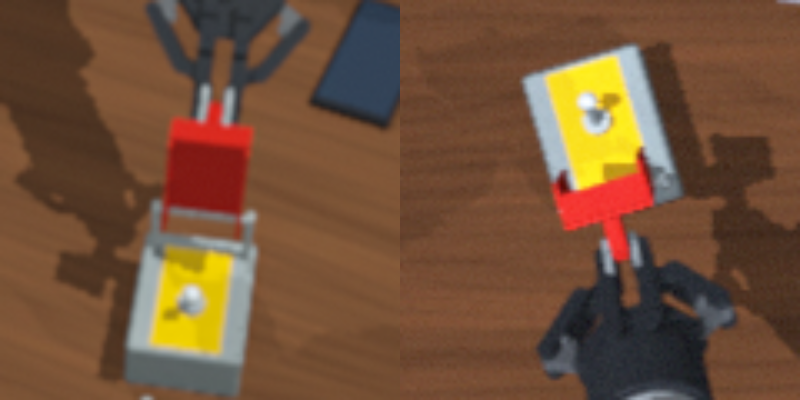

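The guard is raised to about 1.77 rad and the toggle is visible leaning away from the hinge. I'll push it slightly further, release and retreat.

To row units: -0.1 m is -0.1667, -0.05 m is -0.0833, -0.05 rad is -0.0159.

```bash
python3 -m jog '{"steps":[[0,-0.0159,0,0.0208,0,-0.0017,0.005],[0,-0.0159,0,0.0208,0,-0.0017,0.005],[0,-0.0159,0,0.0208,0,-0.0017,0.005],[0,-0.0159,0,0.0208,0,-0.0017,0.04],[0,-0.0159,0,0.0208,0,-0.0017,0.04],[0,-0.0159,0,0.0208,0,-0.0017,0.04],[0,-0.0159,0,0.0208,0,-0.0833,0.04],[0,-0.0159,0,0.0208,0,-0.1667,0.0],[0,-0.0159,0,0.0208,0,-0.1667,0.0],[0,-0.0159,0,0.0208,0,-0.1667,0.0]]}';python3 s.py
python3 - <<'E'
from h import *
for n in("scene","top"):
    p,d=imaging.camera(n);P=cloud(n,d);h=cv2.cvtColor(p,cv2.COLOR_RGB2HSV)
    hin=np.array([.5937,.1675]);ex=np.array([.965,.261]);ey=np.array([-.261,.965])
    bx=(P[...,:2]-hin)@ex;by=(P[...,:2]-hin)@ey;Z=P[...,2]
    near=(abs(by)<.045)&(d>0)&(bx>-.07)&(bx<.12)
    red=((h[...,0]<8)|(h[...,0]>172))&(h[...,1]>130)&(h[...,2]>60)&near&(Z>.1)
    i=red&(abs(by)<.02); k=np.polyfit(Z[i],bx[i],1);print(n,"red",i.sum(),"bx range",bx[red].min(),bx[red].max(),"z max",Z[red].max(),"theta~",np.pi/2-np.arctan(k[0]))
    g=near&(h[...,1]<60)&(Z>.062)&(bx>.02)&(bx<.1)&(abs(by)<.02)
    if g.any():print("toggle bx,by,z",bx[g].mean(),by[g].mean(),Z[g].mean(),Z[g].max(),g.sum(),"bx",bx[g].min(),bx[g].max())
E
```

```text
clock: 19.77
eef_pos: [0.4767, 0.1367, 0.2313]
tool_rot: [-0.121, 0.928, 0.046, 0.349]
ft_force: [0.2, -0.1, 0.5]
grip_width: -0.0001
grasp_force: 0.0
psi 3.401904266339501 z [0.4767 0.1367 0.2313] F [ 0.2 -0.1  0.5] T [-0.157  0.671  0.013] -0.00012245142582686708 0.0 19.775 j [ 0.29 -0.19 -0.76  0.28 -0.02  0.02] tau6 -0.0
scene red 496 bx range -0.06344714804106077 0.02477335507324181 z max 0.1902131617543453 theta~ 1.908735668624538
toggle bx,by,z 0.07240827705854964 -0.001250336170052795 0.08359216498502973 0.0910718091352901 25 bx 0.06461810766806343 0.07870722019857333
top red 358 bx range -0.06664249434622528 0.017753321901733076 z max 0.18772611290057464 theta~ 1.884795631595112
toggle bx,by,z 0.06528694708574755 -0.0014381020398168082 0.07820004333363216 0.08855943010911538 36 bx 0.052938379492741425 0.07511512324487363
```

```bash
cat > plan.py <<'E'
from h import *
hin=np.array([.5937,.1675]);ex=np.array([.965,.261]);ey=np.array([-.261,.965])
def plan(*wps):  # each (bx from hinge, by, z, tilt)
    o=get_obs();R=Rn.from_quat(o["tool_rot"])
    for bx,by,z,a in wps:
        X=np.append(hin+bx*ex+by*ey,z)
        T=Rn.from_euler("z",.264+np.pi)*Rn.from_euler("x",np.pi)*Rn.from_euler("y",-a)
        print((R.inv()*T).as_rotvec().round(3).tolist(),R.inv().apply(X-o["eef_pos"]).round(4).tolist(),np.round(X,3))
E
python3 -c "
from plan import *
plan((-.06,0,.26,.4),(.096,-.001,.25,0),(.096,-.001,.089,0))"
```

```text
[-0.002, 0.317, -0.003] [-0.066, -0.0005, 0.0175] [0.536 0.152 0.26 ]
[-0.001, 0.717, -0.004] [-0.177, -0.0009, 0.1276] [0.687 0.192 0.25 ]
[-0.001, 0.717, -0.004] [-0.0712, -0.0009, 0.2489] [0.687 0.192 0.089]
```

To row units: -0.177 m is -0.295, -0.14 m is -0.2333, 0.717 rad is 0.2282.

```bash
python3 -m jog '{"steps":[[0,0.0509,0,-0.055,0,0.015,0],[0,0.1019,0,-0.11,0,0.0292,0],[0,0.1528,0,-0.1717,0,0.09,0],[0,0.2037,0,-0.2333,0,0.1517,0],[0,0.2282,-0.0013,-0.295,-0.0017,0.2127,0],[0,0.2282,-0.0013,-0.295,-0.0017,0.2127,0],[0,0.2282,-0.0013,-0.295,-0.0017,0.2127,0]]}'; python3 s.py; python3 -c "
from plan import *
plan((.096,-.001,.14,0),(.096,-.001,.089,0),(.096-.034,-.001,.089,0))"
```

```text
clock: 20.75
eef_pos: [0.6887, 0.1919, 0.2427]
tool_rot: [-0.131, 0.991, -0.001, -0.004]
ft_force: [-0.4, 0.3, -0.3]
grip_width: -0.0001
grasp_force: 0.0
psi 3.405314610809291 z [0.6887 0.1919 0.2427] F [-0.4  0.3 -0.3] T [0.002 0.009 0.028] -0.00011347378653397843 0.0 20.75 j [ 0.27  0.72  0.75  1.61 -0.    0.01] tau6 -0.005
[-0.001, -0.008, -0.0] [0.0012, 0.0004, 0.1027] [0.687 0.192 0.14 ]
[-0.001, -0.008, -0.0] [0.0008, 0.0005, 0.1537] [0.687 0.192 0.089]
[-0.001, -0.008, -0.0] [0.0348, 0.0004, 0.154] [0.654 0.183 0.089]
```

To row units: 0.154 m is 0.2567, 0.14 m is 0.2333.

```bash
python3 -m jog '{"steps":[[0,0,0,0,0,0.0833,0],[0,0,0,0,0,0.1667,0],[0,0,0,0.0017,0,0.2333,0],[0,0,0,0.0017,0,0.2567,0],[0,0,0,0.0017,0,0.2567,0]]}'; python3 s.py
python3 -m jog '{"steps":[[0,0,0,0.0133,0,0,0],[0,0,0,0.0267,0,0,0],[0,0,0,0.04,0,0,0],[0,0,0,0.05,0,0,0],[0,0,0,0.06,0,0,0],[0,0,0,0.06,0,0,0],[0,0,0,0.06,0,0,0]]}'; python3 s.py
python3 - <<'E'
from h import *
for n in("scene","top"):
    p,d=imaging.camera(n);cv2.imwrite(f"pics/t{n}.png",p[...,::-1]); 
p=cv2.imread("pics/tscene.png");q=cv2.imread("pics/ttop.png");f=lambda im,x,y:cv2.resize(im[y:y+100,x:x+100],(400,400))
cv2.imwrite("pics/t1.png",np.hstack([f(p,310,190),f(q,220,210)]))
E
```

```text
clock: 21.38
eef_pos: [0.6858, 0.191, 0.0979]
tool_rot: [-0.132, 0.991, -0.001, 0.001]
ft_force: [0.3, -0.8, 0.5]
grip_width: -0.0002
grasp_force: 0.0
psi 3.4054855234426222 z [0.6858 0.191  0.0979] F [ 0.3 -0.8  0.5] T [ 0.023 -0.011 -0.003] -0.00021662392850464794 0.0 21.375 j [ 0.27  0.75  0.43  1.25 -0.    0.01] tau6 0.0
clock: 22.25
eef_pos: [0.6539, 0.1826, 0.1033]
tool_rot: [-0.132, 0.991, 0.0, 0.006]
ft_force: [0.4, 1.1, 4.8]
grip_width: -0.0001
grasp_force: 2.1
psi 3.405568103099179 z [0.6539 0.1826 0.1033] F [0.4 1.1 4.8] T [ 0.083 -0.053  0.015] -7.037017360515276e-05 2.135808113962412 22.25 j [ 0.27  0.67  0.3   1.18 -0.    0.01] tau6 -0.003
```

View pics/t1.png

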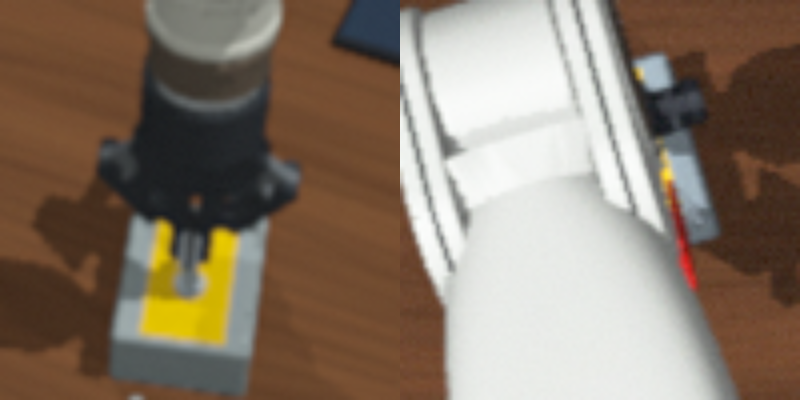

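The fingers rode over the ball because the descent stopped short at z = 0.098. I'll lift, go back out and push again lower.

To row units: -0.038 m is -0.0633, -0.036 m is -0.06.

```bash
python3 -m jog '{"steps":[[0,0,0,0,0,-0.0417,0],[0,0,0,-0.03,0,-0.0417,0],[0,0,0,-0.06,0,-0.0417,0],[0,0,0,-0.0633,0,-0.0417,0],[0,0,0,-0.0633,0,-0.0083,0],[0,0,0,-0.0633,0,0.015,0],[0,0,0,-0.0633,0,0.015,0],[0,0,0,-0.0633,0,0.015,0]]}'; python3 s.py
python3 -c "
from plan import *
plan((.097,-.001,.087,0),(.060,-.001,.087,0))"
```

```text
clock: 23.35
eef_pos: [0.6885, 0.1917, 0.0899]
tool_rot: [-0.132, 0.991, -0.0, 0.002]
ft_force: [0.8, -0.0, 0.1]
grip_width: 0.0003
grasp_force: 0.0
psi 3.4054562516549653 z [0.6885 0.1917 0.0899] F [ 0.8 -0.   0.1] T [-0.023 -0.011  0.015] 0.00026941607319682775 0.0 23.35 j [ 0.27  0.76  0.43  1.23 -0.    0.01] tau6 0.0
[-0.001, 0.003, -0.0] [0.0009, 0.0004, 0.0029] [0.688 0.192 0.087]
[-0.001, 0.003, -0.0] [0.0379, 0.0003, 0.0028] [0.652 0.182 0.087]
```

To row units: 0.038 m is 0.0633, 0.032 m is 0.0533.

```bash
python3 -m jog '{"steps":[[0,0,0,0,0,0.0083,0],[0,0,0,0,0,0.0083,0],[0,0,0,0.0133,0,0.0083,0],[0,0,0,0.0267,0,0.0083,0],[0,0,0,0.04,0,0.0083,0],[0,0,0,0.0533,0,0.0083,0],[0,0,0,0.0633,0,0.0083,0],[0,0,0,0.0633,0,0.0083,0],[0,0,0,0.0633,0,0.0083,0]]}'; python3 s.py
python3 -m jog '{"steps":[[0,0,0,-0.025,0,0,0],[0,0,0,-0.0417,0,-0.05,0],[0,0,0,-0.0417,0,-0.15,0],[0,0,0,-0.0417,0,-0.25,0],[0,0,0,-0.0417,0,-0.275,0],[0,0,0,-0.0417,0,-0.275,0]]}'
cat > look.py <<'E'
from h import *
from plan import hin,ex,ey
for n in("scene","top"):
    p,d=imaging.camera(n);cv2.imwrite(f"pics/l{n}.png",p[...,::-1]);P=cloud(n,d);h=cv2.cvtColor(p,cv2.COLOR_RGB2HSV)
    bx=(P[...,:2]-hin)@ex;by=(P[...,:2]-hin)@ey;Z=P[...,2]
    near=(abs(by)<.045)&(d>0)&(bx>-.07)&(bx<.12)
    red=((h[...,0]<8)|(h[...,0]>172))&(h[...,1]>130)&(h[...,2]>60)&near&(Z>.06)
    if red.sum()>20:
        i=red&(abs(by)<.02);k=np.polyfit(Z[i],bx[i],1);print(n,"red",i.sum(),"bx",bx[red].min().round(3),bx[red].max().round(3),"z",Z[red].max().round(3),"th",np.pi/2-np.arctan(k[0]))
    g=near&(h[...,1]<60)&(Z>.066)&(Z<.1)&(bx>.02)&(bx<.1)&(abs(by)<.02)
    if g.any():print("toggle bx",bx[g].mean().round(3),bx[g].min().round(3),bx[g].max().round(3),"z",Z[g].max().round(3),g.sum())
E
python3 look.py
```

```text
clock: 24.48
eef_pos: [0.656, 0.1826, 0.0869]
tool_rot: [-0.131, 0.991, -0.0, 0.007]
ft_force: [8.2, 1.2, 1.4]
grip_width: 0.0004
grasp_force: 3.6
psi 3.405256362029531 z [0.656  0.1826 0.0869] F [8.2 1.2 1.4] T [ 0.281 -1.51  -0.012] 0.0004451901396993676 3.6402346612885594 24.475 j [ 0.27  0.69  0.28  1.15 -0.    0.01] tau6 -0.007
clock: 25.22
eef_pos: [0.6761, 0.1886, 0.2518]
tool_rot: [-0.132, 0.991, -0.0, 0.004]
ft_force: [0.2, 0.1, -0.6]
grip_width: -0.0001
grasp_force: 0.0
scene red 216 bx -0.039 0.102 z 0.321 th 1.0849294276593158
toggle bx 0.05 0.04 0.061 z 0.092 34
top red 14 bx -0.041 0.015 z 0.188 th 1.9755713303899733
```

```bash
python3 - <<'E'
from plan import *
c=imaging.calibration("wrist");p,d=imaging.camera("wrist")
h=cv2.cvtColor(p,cv2.COLOR_RGB2HSV);np.savez("w5.npz",p=p,**c)
x=p[120:330,220:450].copy()
cv2.imwrite("pics/w5.png",cv2.resize(x[...,::-1],None,fx=2.6,fy=2.6,interpolation=cv2.INTER_CUBIC))
E
```

```text
(no output)
```

View pics/w5.png

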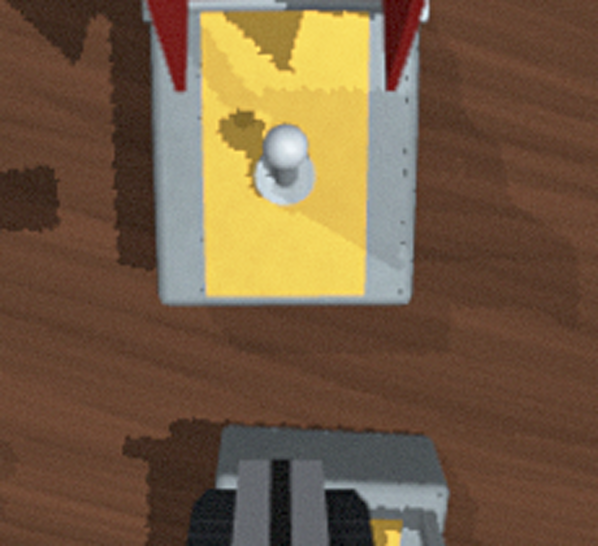

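The ball is at crop (286,147) and leans up, towards the hinge, from its base at (285,178). I'll compute the lean, and plan the push on the guard from behind.

```bash
python3 - <<'E'
from plan import *
c=dict(np.load("w5.npz"))
for n,(u,v,z) in dict(ball=(286,147,.081),base=(285,178,.053),far=(285,302,.05)).items():
    X=wray(220+u/2.6,120+v/2.6,z,c)[:2]-hin;print(n,(X@ex).round(4),(X@ey).round(4))
plan((.0,0,.27,.3),(-.12,0,.24,.3),(-.12,0,.185,.3))
E
```

```text
ball 0.0439 0.001
base 0.0584 0.0008
far 0.1029 0.0009
[-0.001, -0.301, 0.0] [0.0834, 0.0011, -0.0227] [0.594 0.168 0.27 ]
[-0.001, -0.301, 0.0] [0.2034, 0.0011, 0.0074] [0.478 0.136 0.24 ]
[-0.001, -0.301, 0.0] [0.2033, 0.0012, 0.0624] [0.478 0.136 0.185]
```

The toggle is fully on. Now I'll go behind the guard and push it shut.

To row units: 0.194 m is 0.3233, -0.01 m is -0.0167.

```bash
python3 -m jog '{"steps":[[0,0,0,0.0833,0,-0.0167,0],[0,0,0,0.1667,0,-0.0167,0],[0,0,0,0.25,0,-0.0167,0],[0,0,0,0.3233,0,-0.0167,0],[0,0,0,0.3233,0,-0.0167,0],[0,0,0,0.3233,0,0.05,0],[0,0,0,0.3233,0,0.1167,0],[0,0,0,0.3233,0,0.15,0],[0,0,0,0.3233,0,0.15,0]]}'; python3 s.py; python3 -c "
from plan import *
plan((-.108,0,.163,0),(0,0,.163,0))"
```

```text
clock: 26.5
eef_pos: [0.4872, 0.1374, 0.1559]
tool_rot: [-0.132, 0.991, -0.001, -0.001]
ft_force: [-0.4, 0.9, 0.2]
grip_width: -0.0002
grasp_force: 0.0
psi 3.405466412357118 z [0.4872 0.1374 0.1559] F [-0.4  0.9  0.2] T [-0.047  0.005 -0.043] -0.00015542332504847982 0.0 26.5 j [ 0.28  0.32 -0.15  1.11 -0.    0.01] tau6 -0.0
[-0.001, -0.003, -0.0] [-0.0027, 0.0012, -0.0071] [0.489 0.139 0.163]
[-0.001, -0.003, -0.0] [-0.1107, 0.0012, -0.0074] [0.594 0.168 0.163]
```

To row units: -0.11 m is -0.1833, -0.104 m is -0.1733.

```bash
python3 -m jog '{"steps":[[0,0,0,-0.0333,0.0017,-0.01,0],[0,0,0,-0.0567,0.0017,-0.0117,0],[0,0,0,-0.0767,0.0017,-0.0117,0],[0,0,0,-0.0967,0.0017,-0.0117,0],[0,0,0,-0.1167,0.0017,-0.0117,0],[0,0,0,-0.1367,0.0017,-0.0117,0],[0,0,0,-0.1567,0.0017,-0.0117,0],[0,0,0,-0.1733,0.0017,-0.0117,0],[0,0,0,-0.1833,0.0017,-0.0117,0],[0,0,0,-0.1833,0.0017,-0.0117,0]]}'; python3 s.py; python3 look.py
```

```text
clock: 27.75
eef_pos: [0.5947, 0.1676, 0.1659]
tool_rot: [-0.132, 0.991, -0.0, 0.002]
ft_force: [-0.2, -1.3, 0.5]
grip_width: -0.0001
grasp_force: 0.0
psi 3.405470621439934 z [0.5947 0.1676 0.1659] F [-0.2 -1.3  0.5] T [ 0.028 -0.019 -0.029] -9.932810168889454e-05 0.0 27.75 j [ 0.28  0.52  0.19  1.24 -0.    0.01] tau6 -0.0
scene red 219 bx -0.003 0.077 z 0.187 th 2.4335904018199495
toggle bx 0.05 0.041 0.058 z 0.092 33Traceback (most recent call last):
  File "look.py", line 9, in <module>
    i=red&(abs(by)<.02);k=np.polyfit(Z[i],bx[i],1);print(n,"red",i.sum(),"bx",bx[red].min().round(3),bx[red].max().round(3),"z",Z[red].max().round(3),"th",np.pi/2-np.arctan(k[0]))
                          ~~~~~~~~~~^^^^^^^^^^^^^^
    raise TypeError("expected non-empty vector for x")
TypeError: expected non-empty vector for x
```

To row units: 0.24 m is 0.4, 0.19 m is 0.3167.

```bash
python3 -m jog '{"steps":[[0,0,0,0.0667,0,-0.05,0],[0,0,0,0.15,0,-0.1,0],[0,0,0,0.2333,0,-0.15,0],[0,0,0,0.3167,0,-0.1667,0],[0,0,0,0.4,0,-0.1667,0],[0,0,0,0.4,0,-0.1667,0],[0,0,0,0.4,0,-0.1667,0],[0,0,0,0.4,0,-0.1667,0],[0,0,0,0.4,0,-0.1667,0],[0,0,0,0.4,0,-0.1667,0]]}'; sed -i 's/if red.sum()>20/if (red\&(abs(by)<.02)).sum()>20/' look.py; python3 look.py
python3 -m jog '{"steps":[[0,0,0,0,0,0,0],[0,0,0,0,0,0,0],[0,0,0,0,0,0,0],[0,0,0,0,0,0,0],[0,0,0,0,0,0,0],[0,0,0,0,0,0,0],[0,0,0,0,0,0,0],[0,0,0,0,0,0,0],[0,0,0,0,0,0,0],[0,0,0,0,0,0,0]]}'; python3 look.py
```

```text
clock: 29.1
eef_pos: [0.3628, 0.105, 0.2651]
tool_rot: [-0.132, 0.991, -0.001, 0.001]
ft_force: [0.9, 0.5, -0.1]
grip_width: 0.0001
grasp_force: 0.0
scene red 508 bx -0.002 0.093 z 0.136 th 1.4447370064444194
top red 620 bx 0.001 0.089 z 0.135 th 0.744883437111926
clock: 30.45
eef_pos: [0.3624, 0.1049, 0.2654]
tool_rot: [-0.132, 0.991, -0.0, 0.002]
ft_force: [-0.7, -0.2, -0.4]
grip_width: -0.0004
grasp_force: 0.0
scene red 510 bx -0.002 0.094 z 0.134 th 1.4765259801182284
top red 619 bx 0.001 0.089 z 0.132 th 0.7461098140493431
```

```bash
python3 - <<'E'
from plan import *
def tilt(n,p,d):
    P=cloud(n,d);h=cv2.cvtColor(p,cv2.COLOR_RGB2HSV);bx=(P[...,:2]-hin)@ex;by=(P[...,:2]-hin)@ey;Z=P[...,2]
    m=((h[...,0]<8)|(h[...,0]>172))&(h[...,1]>130)&(h[...,2]>60)&(abs(by)<.025)&(bx>.01)&(bx<.06)&(Z>.085)
    return np.polyfit(bx[m],Z[m],1)
for n in("top","scene"):
    t=np.load(n+"0.npz");p,d=imaging.camera(n)
    print(n,tilt(n,t["p"],t["d"]),tilt(n,p,d))
    D=cv2.absdiff(p,t["p"]).max(2)>60
    k,l,s,ce=cv2.connectedComponentsWithStats(D.astype(np.uint8));print([(tuple(ce[i].round()),int(s[i,4])) for i in range(1,k) if s[i,4]>15])
E
```

```text
top [-0.00500793  0.09800935] [0.01155646 0.09768868]
[((np.float64(440.0), np.float64(252.0)), 35), ((np.float64(416.0), np.float64(255.0)), 24), ((np.float64(407.0), np.float64(267.0)), 37), ((np.float64(418.0), np.float64(283.0)), 24), ((np.float64(313.0), np.float64(385.0)), 618), ((np.float64(298.0), np.float64(397.0)), 161), ((np.float64(318.0), np.float64(404.0)), 24), ((np.float64(292.0), np.float64(449.0)), 4337), ((np.float64(323.0), np.float64(409.0)), 32), ((np.float64(283.0), np.float64(407.0)), 19), ((np.float64(329.0), np.float64(432.0)), 49), ((np.float64(338.0), np.float64(473.0)), 83), ((np.float64(374.0), np.float64(470.0)), 201), ((np.float64(328.0), np.float64(474.0)), 19)]
scene [0.00555771 0.10119738] [-0.00346857  0.10139193]
[((np.float64(230.0), np.float64(16.0)), 934), ((np.float64(361.0), np.float64(11.0)), 354), ((np.float64(398.0), np.float64(7.0)), 162), ((np.float64(414.0), np.float64(9.0)), 33), ((np.float64(425.0), np.float64(13.0)), 39), ((np.float64(391.0), np.float64(28.0)), 328), ((np.float64(403.0), np.float64(43.0)), 29), ((np.float64(364.0), np.float64(56.0)), 27), ((np.float64(382.0), np.float64(67.0)), 173), ((np.float64(399.0), np.float64(77.0)), 45), ((np.float64(361.0), np.float64(80.0)), 44), ((np.float64(382.0), np.float64(77.0)), 37), ((np.float64(377.0), np.float64(106.0)), 951), ((np.float64(357.0), np.float64(128.0)), 33), ((np.float64(259.0), np.float64(178.0)), 18), ((np.float64(230.0), np.float64(189.0)), 26), ((np.float64(261.0), np.float64(190.0)), 25), ((np.float64(249.0), np.float64(195.0)), 16)]
```

```bash
python3 -c "
from workcell import workorder
print(workorder.job_done())"
```

```text
the job is handed in; nothing more can be done
None
```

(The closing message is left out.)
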